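Load the border roller with its keyed pattern wheels

TASK

Load the border roller: draw the red catch clear of the handwheel and wind the handwheel until the clear guard is back against its red stops. Sort the blue pattern wheels lying on the table by their keyways, putting every one on the keyed shaft that it fits, fully home and stacked if several belong on one shaft. Then wind the guard fully forward over the shafts again and push the catch fully in, leaving the pinch pot and the slip jar undisturbed.

Things in the scene. Friction and masses are not known exactly. Their poses are not given: they have to be found in the camera images.
- roller_base: Grey base plate of the border roller, fixed; its top, where the wheels seat, is 12 mm above the table. Origin on the table midway between the two shafts; +x leads away from the robot, +y to the left shaft. In this frame the shaft plate spans x -50..215 mm, y -110..110; the handwheel plate x -130..40, y -265..-110.
- shaft_opposite (a point): Foot of the left keyed shaft, on its axis at the base's top (base frame x 0, y +65 mm). Steel, 16 mm thick, 70 mm tall, the last 10 mm tapering to 7 mm. Two brass keys, 6 mm wide, 60 mm tall from the foot, reach 16 mm from the axis: towards the base's +x and -x. A wheel that does not fit is stopped by the key tops, 60 mm above this point; let go there, it tips.
- shaft_corner (a point): Foot of the right keyed shaft (at x 0, y -65 mm in the base's frame): like the other shaft, but its two keys are at a right angle: one towards the base's +x, one towards its +y.
- guard (a joint): Slide of the clear guard plate with yellow front edge, m: 0 = over both shafts, 0.12 = back against the red stops, away from the robot. It moves only with the handwheel, 12.5 mm per radian. Plate: 6 mm thick, 200 mm wide, underside 90 mm above the table; fully back, its front edge is 70 mm behind the shafts' axes.
- guard_edge (a point): Middle of the yellow front edge of the guard, 93 mm above the table.
- handwheel (a joint): Angle of the dark handwheel, rad, 0 at the start, growing clockwise seen from above; 9.6 rad (about one and a half turns clockwise) brings the guard to its stops, and turning back to 0 closes it. While the catch is in, it can turn only about 0.05 rad. Turns easily (1 to 2 N at the grip).
- wheel_axis (a point): Centre of the handwheel, on its vertical axis, 50 mm above the table. The disc has a radius of 48 mm, its top is 55 mm above the table, its hub 63 mm; two yellow lugs on the rim reach to 63 mm from the axis.
- crank_grip (a point): The point to hold on the handwheel's black upright crank grip: a cylinder of 16 mm diameter that spins freely about its own axis, from 58 to 92 mm above the table; this point is on its axis, 78 mm above the table and 38 mm from the wheel's axis.
- catch (a joint): Slide of the red catch, m: 0 = in, its tongue between the lugs of the handwheel, which it locks; 0.025 = fully drawn out; beyond 0.018 the wheel is free. It slides out towards the robot, along the base's -x, with 1.5 N of friction and stays where it is left. It can lock only when the handwheel is back at 0 (within 0.03 rad).
- catch_grip (a point): The point to hold on the catch's red upright knob: a cylinder of 18 mm diameter from 48 to 78 mm above the table; this point is on its axis, 68 mm above the table.
- pattern_wheel_1: Blue keyed wheel, 130 g, may be absent. Square hub 46 x 46 mm (sides along its x, y), 30 mm tall in all; round flange 80 mm across, bottom 8 mm. Origin: centre of the underside. Square through bore 20 mm; two keyways 10 mm wide, to 19 mm from the axis, a white tick at each: one towards its +x, the other towards -x (opposite kind) or +y (corner kind). Which is not told: look, or try it on.
- pattern_wheel_2: Same outside as pattern_wheel_1; may be absent; second keyway towards -x or +y, not told. Any wheel goes down the shaft it fits with its +x along the base's +x (the opposite kind also half a turn round); on the other shaft the key tops stop it whichever way it is turned.
- pattern_wheel_3: Same outside as pattern_wheel_1; may be absent; second keyway towards -x or +y, not told.
- pattern_wheel_4: Same outside as pattern_wheel_1; may be absent; second keyway towards -x or +y, not told. No more than two wheels belong on either shaft: the second stands on the first, 30 mm higher. The guard closes over a full shaft, but not over a wheel that is not home.
- pinch_pot: Small terracotta pinch pot, 68 mm across, 42 mm tall, loose bystander; origin at the centre of its underside.
- slip_jar: Small cream jar with a green lid, 58 mm across, 75 mm tall, loose bystander; origin at the centre of its underside.
Not all that is in view belongs to the job. What is shaped like the pattern_wheel_2 but green is not meant. What is shaped like the pattern_wheel_1 but pink is not meant.

How it is judged:
On the way, in this order (a step that is already met when the one before it is completed fails the run):
1. the red catch is drawn clear of the handwheel (value of joint catch above 0.017 m), for 0.2 s.
2. the handwheel has brought the guard back against its stops (value of joint guard above 0.115 m), for 0.2 s.
At the end, for the whole second after the job is handed in: Every pattern wheel present is upright and still, on the shaft whose keys match its keyways: its axis within 5 mm of the shaft's, its underside on the base plate or on the wheel below it (within 5 mm); the guard is fully forward (slide below 4 mm) and the catch is in (below 6 mm) (value of joint guard below 0.004 m and value of joint catch below 0.006 m and horizontal distance between each of pattern_wheel_1, pattern_wheel_3 and shaft_opposite below 0.005 m and angle between each of pattern_wheel_1, pattern_wheel_2, pattern_wheel_3, pattern_wheel_4's own z axis and vertical below 0.08 rad and linear speed of each of pattern_wheel_1, pattern_wheel_2, pattern_wheel_3, pattern_wheel_4 below 0.02 m/s and (z of pattern_wheel_1 in the frame of shaft_opposite below 0.005 m or z of pattern_wheel_1 in the frame of shaft_opposite between 0.025 and 0.035 m) and horizontal distance between each of pattern_wheel_2, pattern_wheel_4 and shaft_corner below 0.005 m and (z of pattern_wheel_2 in the frame of shaft_corner below 0.005 m or z of pattern_wheel_2 in the frame of shaft_corner between 0.025 and 0.035 m) and (z of pattern_wheel_3 in the frame of shaft_opposite below 0.005 m or z of pattern_wheel_3 in the frame of shaft_opposite between 0.025 and 0.035 m) and (z of pattern_wheel_4 in the frame of shaft_corner below 0.005 m or z of pattern_wheel_4 in the frame of shaft_corner between 0.025 and 0.035 m)); the robot touches nothing.
It fails at once if the pinch pot is pushed about or tipped (distance of pinch_pot from where it was at the start of the episode above 0.03 m or angle between pinch_pot's own z axis and vertical above 0.5 rad).
It fails at once if the slip jar is pushed about or tipped (distance of slip_jar from where it was at the start of the episode above 0.03 m or angle between slip_jar's own z axis and vertical above 0.5 rad).
Of pattern_wheel_1, pattern_wheel_2, pattern_wheel_3, pattern_wheel_4 only 3 to 4 are there at a start; the rules pass over those that are not, and their reading is None.
At some moment in a run one of pattern_wheel_1, pattern_wheel_2, pattern_wheel_3, pattern_wheel_4 may be knocked a few centimetres aside while the robot is not near it.
Once in a run the grip may slacken for a moment while it holds something.
It also fails if it takes over 208 s, if anything falls off the work surface, if the arm or the gripper's body presses on something with over 40 N, if the wrist force passes 120 N, or if a joint passes its speed limit or range.

ROBOT

A 6-joint arm with a two-finger parallel gripper is mounted at the origin on a cart in front of the work surface, level with it; the furniture and walls round the work are solid. World frame = base frame: x ahead of the robot, y to its left, z up, the work surface at z = 0. Lengths are in m, angles in rad, forces in N, time in s.
With the tool pointing down it reaches from about 0.35 to 0.975 m from the base axis. Payload 4.9 kg.
Tool frame: the origin (TCP) lies at the very end of the fingers, on their centre line; the grasp point (between the pads) lies 19 mm behind it; z points along the fingers, y is the line along which they close (so a half turn about z gives the same grasp; the last joint's range is limited). The gripper opens to 85 mm and grips with 20 to 120 N. Pads are 22 mm wide; open, the fingers measure 114 mm over their backs; the gripper's body (76 mm by 85 mm) begins 54 mm behind the grasp point. The pads swing forward as they close: fully open they stand 13 mm farther back than shut.
Start: joints at [1.069, 0.053, 1.613, -0, 1.476, -0.119], TCP at [0.233, 0.58, 0.231] pointing down, gripper open.
Joint ranges: [-3.01, 3.01], [-1.01, 2.22], [0.06, 2.58], [-1.02, 4.17], [0.09, 2.62], [-3.14, 3.14]. Speed limits (rad/s): [2.57, 2.57, 3.14, 3.14, 3.14, 3.14].

INTERFACE

Orientations are given as a rotation vector (axis times angle).
In Python, from station import ctrl, imaging gives the robot as it stands.
- The arm moves only by the tool play_rows, never from a script. Its argument "series" is a list of rows, each a list of 3 entries, a list of its own where there are three numbers: the opening, from 0 (shut) to 1 (fully open), then the shift along the tool's x, y, z each as a share of 0.05 m, from -1 to 1, then the turn, a rotation vector about the tool's x, y, z each as a share of 8 degrees, from -1 to 1. In form: [[grip, [dx, dy, dz], [ax, ay, az]], ...]. A call has 1 to 8 rows; each row shifts and turns the commanded pose from where the row before left it, along the tool's axes as they then stand; what a row does not reach is not made up. A row lasts 1/8 s, in which the tool goes at most 62.5 mm and 10.7 degrees, less where a joint would pass 70% of its speed; a pose out of reach is approached as far as the arm can. A call with a number of a shift or a turn outside -1 to 1 is refused whole. A call with a gripper value outside its range is refused whole. The fingers move at their own pace and stop on an object; "force" is the grip in N (left out, the last holds). Time passes only in rows, so rows that do not move let the fingers close. It gives the time, the measured TCP pose, the force, the opening and the grip force at its end, in the units of the state.
- ctrl.get_obs(): the state, without advancing time (a new reading comes with each control period).
- imaging.get_image(name): name is "side" or "top"; returns a dict with "color" (480x640x3 uint8, blue, green, red), "fx", "fy", "cx", "cy" (pixels), "D" ([k1, k2, p1, p2, k3] as OpenCV has them; the pictures are not rectified), "extrinsics" (4x4, takes a point from world to camera coordinates). Camera axes: x right, y down, z forward; pixel columns grow to the right and rows downward; lengths in m; the calibration is good to about 2 mm. A picture is of the moment at which its call begins. There is no depth.
- ctrl.finish_job(): hands the job in; it is judged then, once.
The state is a dict: "t": time; "q": joint angles; "dq": joint speeds; "effort": joint torques, N m; "tool_pos": TCP position; "tool_rot": TCP orientation; "contact_force": force on the tool from outside, world axes, zero at the start; "wrist_torque": the same for the moment, N m; "opening": finger opening in m; "grip_force": force on a finger pad.
Only numpy, scipy, OpenCV 4.12 (cv2) and the standard library are available. Lean on these libraries where they do the work, as an engineer would, in place of code of your own. Each camera call takes 0.05 s, during which the arm holds its last target. There are 200 camera calls.

## Working session

There is one attempt and no reset: what is moved stays moved. The work goes in short steps, Python scripts to look and compute and a tool call to move; the robot and the scene stay as the last step left them, time stands still between calls to the robot, and variables do not carry over. Pictures are saved under pics/ and viewed, at most 17 in all, crops included, and the job is handed in when it is done.

Besides the shell and the picture viewer there is one more tool, called after ">>>" as name(argument=value, ...) on one line, values as JSON. play_rows: Moves the arm, as the interface text tells. Shift numbers are shares of 0.05 m and turn numbers shares of 8 degrees, none past 1 either way. Its arguments: {"type":"object","properties":{"series":{"type":"array"},"force":{"type":"number"}},"required":["series"]}

```bash
ls; mkdir -p pics
cat > h.py <<'E'
import numpy as np, cv2
from station import ctrl, imaging
from scipy.spatial.transform import Rotation as R
def get(n,save=None):
    d=imaging.get_image(n)
    if save: cv2.imwrite('pics/'+save,d['color'])
    return d
def K(d): return np.array([[d['fx'],0,d['cx']],[0,d['fy'],d['cy']],[0,0,1.]])
def ray(d,uv):
    p=cv2.undistortPoints(np.array([[uv]],float),K(d),np.array(d['D'],float))[0,0]
    E=np.array(d['extrinsics']);Rm=E[:3,:3];t=E[:3,3]
    return -Rm.T@t, Rm.T@np.array([p[0],p[1],1.])
def onz(d,uv,z):
    o,v=ray(d,uv);return o+v*(z-o[2])/v[2]
def proj(d,P):
    E=np.array(d['extrinsics'])
    return cv2.projectPoints(np.array(P,float).reshape(-1,1,3),cv2.Rodrigues(E[:3,:3])[0],E[:3,3],K(d),np.array(d['D'],float))[0][:,0]
def st():
    o=ctrl.get_obs()
    print('t',round(o['t'],2),'pos',np.round(o['tool_pos'],4),'rot',np.round(o['tool_rot'],3),'F',np.round(o['contact_force'],1),'open',round(float(o['opening']),4),'gf',round(float(o['grip_force']),1))
    return o
E
python3 - <<'E'
from h import *
o=st(); print(R.from_rotvec(o['tool_rot']).as_matrix().round(3))
for n in ('top','side'):
    d=get(n,n+'0.png'); c,_=ray(d,(320,240)); print(n,c.round(3),d['fx'],d['D'])
E
```

```text
pics
t 0.0 pos [0.2332 0.5792 0.2301] rot [-5.980e-01 -3.084e+00  3.000e-03] F [ 0.5  0.9 -0.2] open 0.0851 gf 0.0
[[-0.928  0.374 -0.001]
 [ 0.374  0.928 -0.002]
 [ 0.    -0.002 -1.   ]]
top [ 0.334 -0.03   1.24 ] 472.91129640948714 [-0.08638582  0.          0.          0.          0.        ]
side [-0.091 -1.045  0.619] 483.1132828824366 [-0.12407528  0.          0.          0.          0.        ]
```

View pics/top0.png

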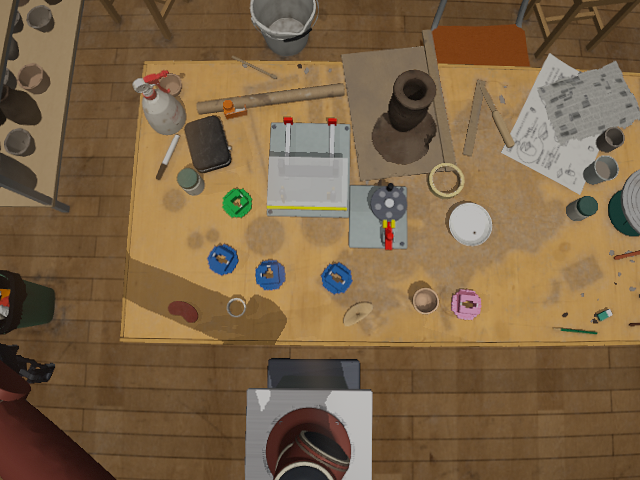

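View pics/side0.png

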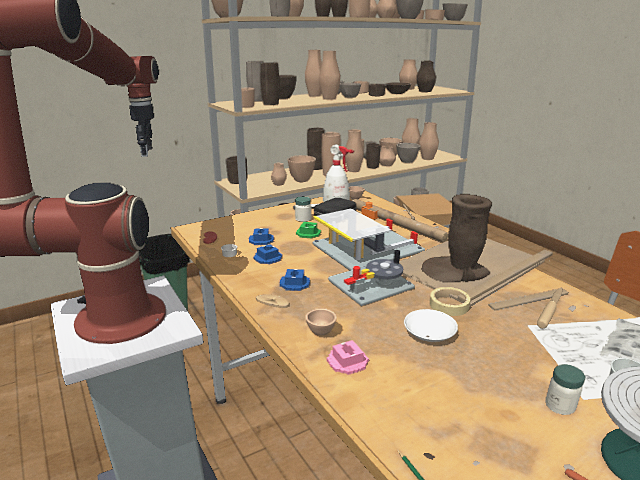

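Run:
```python
from h import *
im=cv2.imread('pics/top0.png')
a=[cv2.resize(im[y-24:y+24,x-24:x+24],(260,260),interpolation=cv2.INTER_CUBIC) for x,y in ((223,260),(270,274),(337,278))]
b=cv2.resize(im[112:262,255:415],(640,600)[:2],interpolation=cv2.INTER_CUBIC)[:,:]
b=cv2.resize(im[175:255,345:415],(280,320),interpolation=cv2.INTER_CUBIC)
c=cv2.resize(im[115:223,260:355],(0,0),fx=3,fy=3,interpolation=cv2.INTER_CUBIC)[:320]
row=np.zeros((320,780,3),np.uint8);row[:,:280]=b;row[:c.shape[0],290:290+c.shape[1]]=c
cv2.imwrite('pics/crop0.png',np.vstack([np.hstack(a),row]))
```

```text
(no output)
```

View pics/crop0.png

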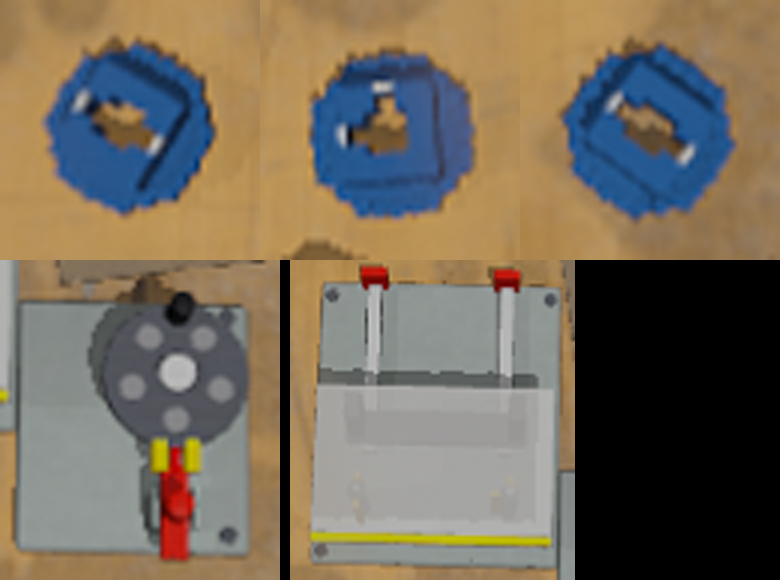

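```bash
cat >> h.py <<'E'
def wheels(d,vis=False):
    im=d['color'];hsv=cv2.cvtColor(im,cv2.COLOR_BGR2HSV)
    m=cv2.inRange(hsv,(100,120,60),(125,255,255)); m[:100]=0
    out=[]
    for c in cv2.findContours(cv2.morphologyEx(m,cv2.MORPH_CLOSE,np.ones((5,5))),cv2.RETR_EXTERNAL,cv2.CHAIN_APPROX_NONE)[0]:
        if cv2.contourArea(c)<250: continue
        h=cv2.convexHull(c); e=cv2.fitEllipse(h) ; z=0.006
        ctr=onz(d,e[0],z)
        mk=np.zeros(m.shape,np.uint8);cv2.fillPoly(mk,[h],255)
        w=cv2.inRange(hsv,(0,0,150),(180,70,255))&cv2.erode(mk,np.ones((5,5)))
        n,l,s,cc=cv2.connectedComponentsWithStats(w)
        t=[(onz(d,cc[i],.03)[:2],s[i,4]) for i in range(1,n) if s[i,4]>=3]
        print('wheel px',np.round(e[0],1),'axes',np.round(e[1],1),'xy',ctr[:2].round(4))
        for p,a in t:
            v=p-ctr[:2];print('   tick',p.round(4),'r',np.linalg.norm(v).round(4),'ang',np.degrees(np.arctan2(v[1],v[0])).round(1),'n',a)
        if len(t)==2:
            dd=t[0][0]-t[1][0]; print('   mid',((t[0][0]+t[1][0])/2).round(4),'dir',np.degrees(np.arctan2(dd[1],dd[0])).round(1),'sep',np.linalg.norm(dd).round(4))
E
python3 - <<'E'
from h import *
d=get('top'); wheels(d)
# base corners
def P(u,v,o,s,z): return onz(d,(o[0]+u/s-.0,o[1]+v/s),z)[:2]
o1,s1=(345,175-65),4; o2,s2=(260-290/3,115-260/3),3
px=[(P(18,548,o1,4,.012),(-.13,-.11)),(P(247,550,o1,4,.012),(-.13,-.265)),(P(247,305,o1,4,.012),(.04,-.265)),
 (P(323,283,o2,3,.012),(.215,.11)),(P(560,287,o2,3,.012),(.215,-.11))]
A=np.array([p for p,_ in px]);B=np.array([b for _,b in px])
H=(B-B.mean(0)).T@(A-A.mean(0));U,S,V=np.linalg.svd(H);Rm=V.T@U.T;t=A.mean(0)-Rm@B.mean(0)
print('yaw',np.degrees(np.arctan2(Rm[1,0],Rm[0,0])),'t',t,'\nres',(A-(B@Rm.T+t)).round(4))
for n,b in (('opp',(0,.065)),('cor',(0,-.065))): print(n,Rm@b+t)
hsv=cv2.cvtColor(d['color'],cv2.COLOR_BGR2HSV)
y=cv2.inRange(hsv,(24,180,150),(34,255,255));y[:195]=0;y[225:]=0;y[:,:255]=0;y[:,355:]=0
v,u=np.nonzero(y);print('edge',onz(d,(u.mean(),v.mean()),.094),np.polyfit(u,v,1),u.min(),u.max())
r=cv2.inRange(hsv,(0,150,80),(8,255,255))|cv2.inRange(hsv,(172,150,80),(180,255,255));r[:210]=0;r[255:]=0;r[:,:370]=0;r[:,410:]=0
v,u=np.nonzero(r);print('red',u.min(),u.max(),v.min(),v.max())
print('knob',P(177,500,o1,4,.078),'grip',P(181,307,o1,4,.092),'hub',P(178,372,o1,4,.063))
E
```

```text
wheel px [336.2 278. ] axes [30.  30.2] xy [ 0.4348 -0.0666]
   tick [ 0.4474 -0.0498] r 0.0211 ang 53.1 n 4
   tick [ 0.4228 -0.0846] r 0.0215 ang -123.7 n 4
   mid [ 0.4351 -0.0672] dir 54.7 sep 0.0426
wheel px [269.4 275. ] axes [28.9 29.5] xy [0.4405 0.1082]
   tick [0.4628 0.1097] r 0.0223 ang 4.0 n 6
   tick [0.4393 0.1278] r 0.0197 ang 93.5 n 6
   mid [0.4511 0.1188] dir -37.7 sep 0.0296
wheel px [222.6 259.5] axes [28.8 29.5] xy [0.4795 0.2327]
   tick [0.4907 0.252 ] r 0.0223 ang 59.9 n 4
   tick [0.4704 0.2146] r 0.0203 ang -116.7 n 4
   mid [0.4805 0.2333] dir 61.5 sep 0.0425
yaw -0.36108965807409177 t [0.64586457 0.00988425] 
res [[ 0.0009 -0.0014]
 [ 0.0024  0.0026]
 [-0.0008  0.0006]
 [-0.0014 -0.0019]
 [-0.0011  0.    ]]
opp [0.64627421 0.07488296]
cor [ 0.64545493 -0.05511446]
edge [0.60166668 0.00957943 0.094     ] [2.67762858e-02 1.99331314e+02] 267 346
red 385 392 222 249
knob [ 0.53784212 -0.19624533] grip [ 0.65866412 -0.19832306] hub [ 0.62373426 -0.20006091]
```

>>> play_rows(series=[[1, [0, 0, 0], [0, 0, -0.9]], [1, [0, 0, 0], [0, 0, -0.9]], [1, [0, 0, 0], [0, 0, -0.9]], [0.6, [-0.38, -0.97, 0], [0, 0, 0]], [0.6, [-0.38, -0.97, 0], [0, 0, 0]], [0.6, [-0.38, -0.97, 0], [0, 0, 0]], [0.6, [-0.38, -0.97, 0], [0, 0, 0]], [0.6, [-0.38, -0.97, 0], [0, 0, 0]]], force=30)

```text
t: 1.15
tool_pos: [0.3272, 0.3351, 0.231]
tool_rot: [-0.008, -3.142, 0.0]
contact_force: [1.4, -0.5, 0.7]
opening: 0.0512
grip_force: 0.0
```

>>> play_rows(series=[[0.6, [-0.38, -0.97, 0], [0, 0, 0]], [0.6, [-0.38, -0.97, 0], [0, 0, 0]], [0.6, [-0.38, -0.97, 0], [0, 0, 0]], [0.6, [-0.38, -0.97, 0], [0, 0, 0]], [0.6, [-0.38, -0.97, 0], [0, 0, 0]], [0.6, [-0.38, -0.97, 0], [0, 0, 0]], [0.6, [-0.38, -0.97, 0], [0, 0, 0]], [0.6, [-0.38, -0.97, 0], [0, 0, 0]]])

```text
t: 2.15
tool_pos: [0.477, -0.0539, 0.2311]
tool_rot: [0.01, 3.141, 0.0]
contact_force: [0.8, 0.3, -0.0]
opening: 0.0512
grip_force: 0.0
```

>>> play_rows(series=[[0.6, [-0.38, -0.97, 0], [0, 0, 0]], [0.6, [-0.38, -0.97, 0], [0, 0, 0]], [0.6, [-0.38, -0.97, 0], [0, 0, 0]], [0.6, [0, 0, 0], [0, 0, 0]]])

```text
t: 2.65
tool_pos: [0.5331, -0.2006, 0.2304]
tool_rot: [-0.015, -3.14, -0.001]
contact_force: [0.6, 0.8, -0.6]
opening: 0.0509
grip_force: 0.0
```

Run:
```python
from h import *
o=st();M=R.from_rotvec(o['tool_rot']).as_matrix();print(M.round(3),o['q'].round(2) if hasattr(o['q'],'round') else o['q'])
d=get('side','side1.png');im=d['color']
cv2.imwrite('pics/side1c.png',cv2.resize(im[190:330,230:460],(0,0),fx=3.4,fy=3.4,interpolation=cv2.INTER_CUBIC))
for p in ((.538,-.197,.078),(.6237,-.2,.063),(.6587,-.1983,.092),(.6459,.075,.012),(.601,.01,.094)):print(p,proj(d,[p])[0].round(1), ((proj(d,[p])[0]-[230,190])*3.4).round(0))
```

```text
t 2.65 pos [ 0.5331 -0.2006  0.2304] rot [-1.50e-02 -3.14e+00 -1.00e-03] F [ 0.6  0.8 -0.6] open 0.0509 gf 0.0
[[-1.     0.01  -0.001]
 [ 0.01   1.     0.   ]
 [ 0.001  0.    -1.   ]] [-0.49 -0.08  1.74 -0.    1.48 -2.05]
(0.538, -0.197, 0.078) [357.2 267.1] [433. 262.]
(0.6237, -0.2, 0.063) [385.2 264.7] [528. 254.]
(0.6587, -0.1983, 0.092) [396.1 251. ] [565. 208.]
(0.6459, 0.075, 0.012) [333.3 243.1] [351. 180.]
(0.601, 0.01, 0.094) [332.8 228.1] [350. 130.]
```

View pics/side1c.png

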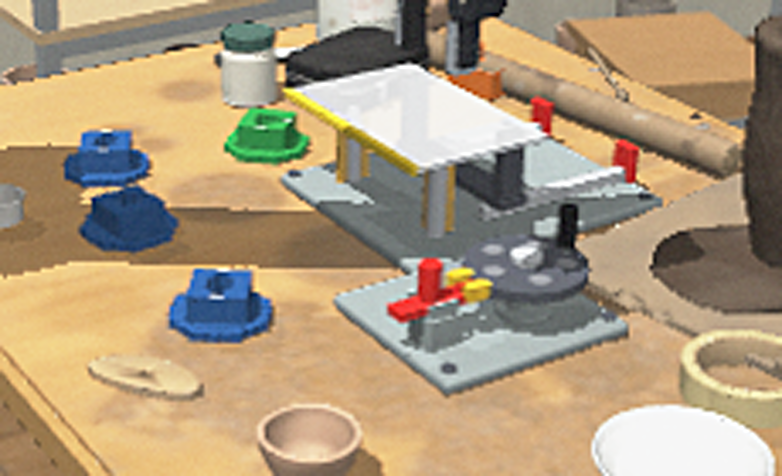

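>>> play_rows(series=[[0.5, [-0.1, 0.07, 0.9], [0, 0, 0]], [0.5, [0, 0, 0.9], [0, 0, 0]], [0.5, [0, 0, 0.9], [0, 0, 0]], [0.5, [0, 0, 0.6], [0, 0, 0]], [0.5, [0, 0, 0.26], [0, 0, 0]], [0, [0, 0, 0], [0, 0, 0]], [0, [0, 0, 0], [0, 0, 0]], [0, [0, 0, 0], [0, 0, 0]]])

```text
t: 3.7
tool_pos: [0.5378, -0.1974, 0.0537]
tool_rot: [0.008, 3.141, -0.01]
contact_force: [0.8, -11.6, -10.8]
opening: 0.0172
grip_force: 31.0
```

>>> play_rows(series=[[0, [0.25, 0, 0], [0, 0, 0]], [0, [0.23, 0, 0], [0, 0, 0]], [0, [0, 0, 0], [0, 0, 0]], [0, [0, 0, 0], [0, 0, 0]]])

```text
t: 4.2
tool_pos: [0.5132, -0.1971, 0.0537]
tool_rot: [-0.009, -3.141, 0.01]
contact_force: [-1.2, -11.3, -9.3]
opening: 0.0169
grip_force: 31.1
```

>>> play_rows(series=[[0.5, [0, 0, 0], [0, 0, 0]], [0.5, [0, 0, 0], [0, 0, 0]], [0.5, [0, 0, -0.8], [0, 0, 0]], [0.5, [0, 0, -0.8], [0, 0, 0]], [0.5, [-0.98, -0.04, 0], [0, 0, 0]], [0.5, [-0.98, 0, 0], [0, 0, 0]], [0.5, [-0.98, 0, 0], [0, 0, 0]], [0.5, [0, 0, 0], [0, 0, 0]]])

```text
t: 5.2
tool_pos: [0.6638, -0.1966, 0.1337]
tool_rot: [0.006, 3.14, -0.0]
contact_force: [-0.5, -0.5, -0.2]
opening: 0.0428
grip_force: 0.0
```

>>> play_rows(series=[[0.5, [0, 0, 0.7], [0, 0, 0]], [0.5, [0, 0, 0.66], [0, 0, 0]], [0.5, [0, 0, 0], [0, 0, 0]], [0, [0, 0, 0], [0, 0, 0]], [0, [0, 0, 0], [0, 0, 0]], [0, [0, 0, 0], [0, 0, 0]]], force=30)

```text
t: 5.95
tool_pos: [0.6622, -0.1989, 0.0682]
tool_rot: [0.01, 3.138, -0.005]
contact_force: [-0.3, -4.9, 4.5]
opening: 0.0149
grip_force: 30.0
```

Run:
```python
from h import *
st();d=get('top','top2.png');im=d['color']
cv2.imwrite('pics/top2c.png',cv2.resize(im[170:260,340:420],(0,0),fx=5,fy=5,interpolation=cv2.INTER_CUBIC))
a=np.radians(22.5);s=1
for k in range(1,26):
    w=22.5*k; x=.038*(np.cos(np.radians(w))-np.cos(np.radians(w-22.5)));y=-.038*(np.sin(np.radians(w))-np.sin(np.radians(w-22.5)))
    print(k,w,round(-x/.05,2),round(y/.05,2))
    if k==16:break
```

```text
t 5.95 pos [ 0.6622 -0.1989  0.0682] rot [ 0.01   3.138 -0.005] F [-0.3 -4.9  4.5] open 0.0149 gf 30.0
1 22.5 0.06 -0.29
2 45.0 0.16 -0.25
3 67.5 0.25 -0.16
4 90.0 0.29 -0.06
5 112.5 0.29 0.06
6 135.0 0.25 0.16
7 157.5 0.16 0.25
8 180.0 0.06 0.29
9 202.5 -0.06 0.29
10 225.0 -0.16 0.25
11 247.5 -0.25 0.16
12 270.0 -0.29 0.06
13 292.5 -0.29 -0.06
14 315.0 -0.25 -0.16
15 337.5 -0.16 -0.25
16 360.0 -0.06 -0.29
```

View pics/top2c.png

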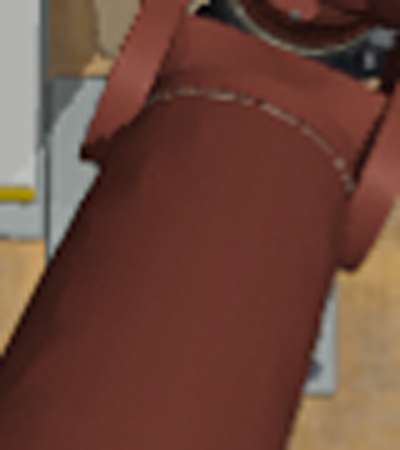

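>>> play_rows(series=[[0, [0.06, -0.29, 0], [0, 0, 0]], [0, [0.16, -0.25, 0], [0, 0, 0]], [0, [0.25, -0.16, 0], [0, 0, 0]], [0, [0.29, -0.06, 0], [0, 0, 0]], [0, [0, 0, 0], [0, 0, 0]]])

```text
t: 6.62
tool_pos: [0.6233, -0.2366, 0.0681]
tool_rot: [0.01, 3.138, -0.004]
contact_force: [-2.1, -3.4, 7.7]
opening: 0.0149
grip_force: 30.4
```

>>> play_rows(series=[[0, [0.29, 0.06, 0], [0, 0, 0]], [0, [0.25, 0.16, 0], [0, 0, 0]], [0, [0.16, 0.25, 0], [0, 0, 0]], [0, [0.06, 0.29, 0], [0, 0, 0]], [0, [0, 0, 0], [0, 0, 0]]])

```text
t: 7.25
tool_pos: [0.5862, -0.1963, 0.0681]
tool_rot: [0.008, 3.138, 0.0]
contact_force: [-0.3, 0.9, 9.9]
opening: 0.0145
grip_force: 30.6
```

>>> play_rows(series=[[0, [-0.06, 0.29, 0], [0, 0, 0]], [0, [-0.16, 0.25, 0], [0, 0, 0]], [0, [-0.25, 0.16, 0], [0, 0, 0]], [0, [-0.29, 0.06, 0], [0, 0, 0]], [0, [0, 0, 0], [0, 0, 0]]])

```text
t: 7.88
tool_pos: [0.6256, -0.1606, 0.0681]
tool_rot: [0.009, 3.137, -0.005]
contact_force: [0.9, -4.4, 8.0]
opening: 0.0148
grip_force: 30.4
```

>>> play_rows(series=[[0, [-0.29, -0.06, 0], [0, 0, 0]], [0, [-0.25, -0.16, 0], [0, 0, 0]], [0, [-0.16, -0.25, 0], [0, 0, 0]], [0, [-0.06, -0.29, 0], [0, 0, 0]], [0, [0, 0, 0], [0, 0, 0]]])

```text
t: 8.5
tool_pos: [0.6622, -0.1988, 0.0681]
tool_rot: [0.011, 3.139, -0.002]
contact_force: [-0.1, -1.0, 8.8]
opening: 0.0149
grip_force: 30.4
```

>>> play_rows(series=[[0, [0.06, -0.29, 0], [0, 0, 0]], [0, [0.16, -0.25, 0], [0, 0, 0]], [0, [0.25, -0.16, 0], [0, 0, 0]], [0, [0.29, -0.06, 0], [0, 0, 0]], [0, [0, 0, 0], [0, 0, 0]]])

```text
t: 9.12
tool_pos: [0.6233, -0.2367, 0.0681]
tool_rot: [0.011, 3.139, -0.003]
contact_force: [-1.5, -2.4, 9.0]
opening: 0.0144
grip_force: 30.5
```

>>> play_rows(series=[[0, [0.29, 0.06, 0], [0, 0, 0]], [0, [0.25, 0.16, 0], [0, 0, 0]], [0, [0.16, 0.25, 0], [0, 0, 0]], [0, [0.06, 0.29, 0], [0, 0, 0]], [0, [0, 0.1, 0], [0, 0, 0]], [0, [-0.02, 0.06, 0], [0, 0, 0]], [0, [0, 0, 0], [0, 0, 0]], [0, [0, 0, 0], [0, 0, 0]]])

```text
t: 10.12
tool_pos: [0.5869, -0.1913, 0.0681]
tool_rot: [0.009, 3.139, -0.007]
contact_force: [-2.5, -6.6, 8.1]
opening: 0.0148
grip_force: 30.6
```

Run:
```python
from h import *
o=st();d=get('side','side3.png');im=d['color']
cv2.imwrite('pics/side3c.png',cv2.resize(im[190:330,230:460],(0,0),fx=3.4,fy=3.4,interpolation=cv2.INTER_CUBIC))
```

```text
t 10.12 pos [ 0.5869 -0.1913  0.0681] rot [ 0.009  3.139 -0.007] F [-2.5 -6.6  8.1] open 0.0148 gf 30.6
```

View pics/side3c.png

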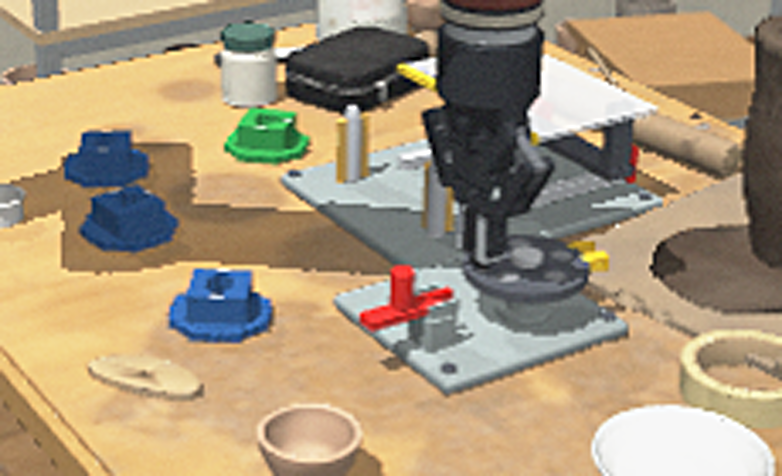

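>>> play_rows(series=[[0.5, [0, 0, 0], [0, 0, 0]], [0.5, [0, 0, 0], [0, 0, 0]], [0.6, [0, 0, -0.8], [0, 0, 0]], [0.8, [0, 0, -0.9], [0, 0, 0]], [0.8, [0.76, 0.62, -0.3], [0, 0, 0]], [0.8, [0.76, 0.62, 0], [0, 0, 0]], [0.8, [0.76, 0.62, 0], [0, 0, 0]], [0.8, [0.76, 0.62, 0], [0, 0, 0]]])

```text
t: 11.18
tool_pos: [0.4329, -0.0625, 0.1643]
tool_rot: [-0.009, -3.14, -0.002]
contact_force: [-0.1, 0.4, 0.8]
opening: 0.0685
grip_force: 0.0
```

>>> play_rows(series=[[0.8, [0, 0, 0], [0, 0, -0.98]], [0.8, [0, 0, 0], [0, 0, -0.98]], [0.8, [0, 0, 0], [0, 0, -0.98]], [0.8, [0, 0, 0], [0, 0, -0.98]], [0.8, [0, 0, 0], [0, 0, -0.98]], [0.8, [0, 0, 0], [0, 0, -0.98]], [0.8, [0, 0, 0], [0, 0, -0.98]], [0.8, [0, 0, 0], [0, 0, 0]]])

```text
t: 12.18
tool_pos: [0.4342, -0.0634, 0.1645]
tool_rot: [1.438, -2.793, -0.002]
contact_force: [-0.3, 0.2, -0.4]
opening: 0.0682
grip_force: 0.0
```

Run:
```python
from h import *
o=st();M=R.from_rotvec(o['tool_rot']).as_matrix();print(np.degrees(np.arctan2(M[1,1],M[0,1])))
d=get('top','top4.png');im=d['color'];wheels(d)
b=get('side','side4.png')
cv2.imwrite('pics/c4.png',np.vstack([cv2.resize(im[110:230,255:415],(0,0),fx=4,fy=4,interpolation=cv2.INTER_CUBIC)[:300],cv2.resize(b['color'][205:275,305:465],(0,0),fx=4,fy=4,interpolation=cv2.INTER_CUBIC)]))
cv2.imwrite('pics/c4.png',np.vstack([cv2.resize(im[150:225,255:415],(0,0),fx=4,fy=4,interpolation=cv2.INTER_CUBIC),cv2.resize(b['color'][205:275,305:465],(0,0),fx=4,fy=4,interpolation=cv2.INTER_CUBIC)]))
for y in (.075,-.055):
  for z in (.012,.072,.082): print(y,z,proj(d,[(.646,y,z)])[0].round(1),proj(b,[(.646,y,z)])[0].round(1))
```

```text
t 12.18 pos [ 0.4342 -0.0634  0.1645] rot [ 1.438e+00 -2.793e+00 -2.000e-03] F [-0.3  0.2 -0.4] open 0.0682 gf 0.0
144.47694777572184
wheel px [269.1 274.9] axes [28.1 29.8] xy [0.4407 0.1089]
wheel px [222.6 259.5] axes [28.8 29.4] xy [0.4796 0.2326]
   tick [0.4907 0.252 ] r 0.0223 ang 60.2 n 4
   tick [0.4709 0.2149] r 0.0197 ang -116.1 n 5
   mid [0.4808 0.2334] dir 61.9 sep 0.042
0.075 0.012 [283.9 198.1] [333.3 243.1]
0.075 0.072 [282.  192.3] [333.5 224.8]
0.075 0.082 [281.7 191.2] [333.5 221.7]
-0.055 0.012 [332.5 198.7] [358.3 259.2]
-0.055 0.072 [333.1 192.9] [359.  239.8]
-0.055 0.082 [333.2 191.9] [359.1 236.5]
```

View pics/c4.png

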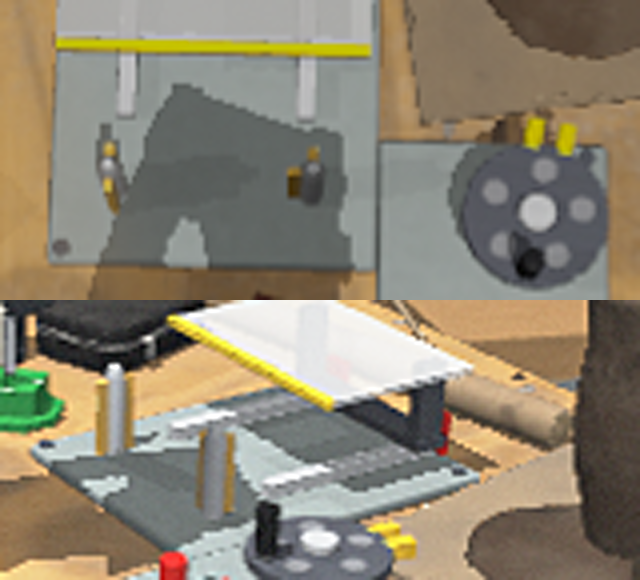

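```bash
cat > tri.py <<'E'
from h import *
d=get('top');b=get('side')
hsv=cv2.cvtColor(d['color'],cv2.COLOR_BGR2HSV)
y=cv2.inRange(hsv,(24,180,150),(34,255,255));y[:150]=0;y[175:]=0;y[:,:255]=0;y[:,355:]=0
v,u=np.nonzero(y);k,c=np.polyfit(u,v,1);p,q=[onz(d,(uu,k*uu+c),.094) for uu in (u.min(),u.max())]
print('edge',((p+q)/2)[:2],'base yaw',np.degrees(np.arctan2(p[1]-q[1],p[0]-q[0]))-90)
pts=[]
for n,(a,e) in {'opp':((281.25,190.3),(333.75,221.3)),'cor':((333.2,190.3),(358.75,235.6))}.items():
    A=[];r=[]
    for cam,uv in ((d,a),(b,e)):
        o,w=ray(cam,uv);w/=np.linalg.norm(w);P=np.eye(3)-np.outer(w,w);A.append(P);r.append(P@o)
    x=np.linalg.lstsq(np.vstack(A),np.hstack(r),rcond=None)[0];pts.append(x)
    print(n,x.round(4),onz(d,a,.082)[:2].round(4),onz(b,e,.082)[:2].round(4))
E
python3 tri.py
```

```text
edge [0.72189414 0.010938  ] base yaw -0.6206006610962902
opp [0.648  0.0764 0.0825] [0.6484 0.0763] [0.6483 0.0774]
cor [ 0.6476 -0.054   0.0846] [ 0.6501 -0.055 ] [ 0.649  -0.0492]
```

>>> play_rows(series=[[0.8, [0.05, -0.05, 0.9], [0, 0, 0]], [0.8, [0, 0, 0.9], [0, 0, 0]], [0.8, [0, 0, 0.8], [0, 0, 0]], [0.8, [0, 0, 0.46], [0, 0, 0]], [0.8, [0, 0, 0], [0, 0, 0]], [0, [0, 0, 0], [0, 0, 0]], [0, [0, 0, 0], [0, 0, 0]], [0, [0, 0, 0], [0, 0, 0]]], force=60)

```text
t: 13.38
tool_pos: [0.4369, -0.0679, 0.0142]
tool_rot: [-1.438, 2.79, -0.004]
contact_force: [0.0, 0.0, 4.7]
opening: 0.0447
grip_force: 63.8
```

>>> play_rows(series=[[0, [0, 0, -0.9], [0, 0, 0]], [0, [0, 0, -0.9], [0, 0, 0]], [0, [0, 0, -0.9], [0, 0, 0]], [0, [0, 0, -0.9], [0, 0, 0]], [0, [0, 0, 0], [0, 0, 0]]])

```text
t: 14.0
tool_pos: [0.4377, -0.0682, 0.1972]
tool_rot: [-1.437, 2.787, -0.011]
contact_force: [-0.0, 0.3, -3.1]
opening: 0.0444
grip_force: 63.2
```

Run:
```python
from h import *
d=get('side','side5.png')
cv2.imwrite('pics/c5.png',cv2.resize(d['color'][140:320,220:400],(0,0),fx=3.2,fy=3.2,interpolation=cv2.INTER_CUBIC))
st()
```

```text
t 14.05 pos [ 0.4362 -0.0677  0.1943] rot [-1.438  2.79  -0.005] F [-0.4 -0.3 -2.9] open 0.0442 gf 63.2
```

View pics/c5.png

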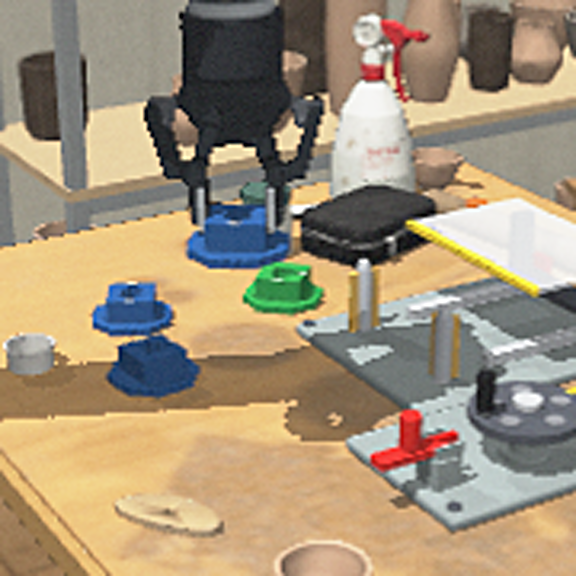

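>>> play_rows(series=[[0, [0, 0, 0], [0, 0, 0.985]], [0, [0, 0, 0], [0, 0, 0.985]], [0, [0, 0, 0], [0, 0, 0.985]], [0, [0, 0, 0], [0, 0, 0.985]], [0, [0, 0, 0], [0, 0, 0.985]], [0, [0, 0, 0], [0, 0, 0.985]], [0, [0, 0, 0], [0, 0, 0.985]], [0, [0, 0, 0], [0, 0, 0]]])

```text
t: 15.05
tool_pos: [0.4341, -0.067, 0.19]
tool_rot: [-0.014, -3.138, -0.002]
contact_force: [0.5, -0.7, -1.4]
opening: 0.0447
grip_force: 63.1
```

>>> play_rows(series=[[0, [-0.85, 0.57, 0], [0, 0, 0]], [0, [-0.85, 0.57, 0], [0, 0, 0]], [0, [-0.85, 0.57, 0.2], [0, 0, 0]], [0, [-0.85, 0.57, 0.3], [0, 0, 0]], [0, [-0.85, 0.57, 0.4], [0, 0, 0]], [0, [0, 0, 0], [0, 0, 0]], [0, [0, 0, 0], [0, 0, 0]]])

```text
t: 15.92
tool_pos: [0.6484, 0.0727, 0.1459]
tool_rot: [-0.014, -3.139, 0.001]
contact_force: [-0.6, -0.3, -1.8]
opening: 0.0445
grip_force: 63.1
```

```bash
cat > rel.py <<'E'
import sys
from h import *
# usage: rel.py X Y : shift (units of .05) in tool axes to reach world X,Y
o=st();M=R.from_rotvec(o['tool_rot']).as_matrix();p=np.array(o['tool_pos'])
print('yaw y',np.degrees(np.arctan2(M[1,1],M[0,1])).round(2),'tilt',M[2,0].round(4),M[2,1].round(4))
if len(sys.argv)>2:
    v=M.T@(np.array([float(sys.argv[1]),float(sys.argv[2]),p[2]])-p);print('shift m',v.round(4),'units',(v/.05).round(3))
E
python3 rel.py 0.649 0.0755
python3 - <<'E'
from h import *
d=get('side','side6.png')
cv2.imwrite('pics/c6.png',cv2.resize(d['color'][150:290,260:420],(0,0),fx=4,fy=4,interpolation=cv2.INTER_CUBIC))
E
```

```text
t 15.93 pos [0.6484 0.0727 0.1459] rot [-1.400e-02 -3.139e+00  1.000e-03] F [-0.6 -0.3 -1.8] open 0.0445 gf 63.1
yaw y 89.48 tilt 0.0026 -0.0003
shift m [-0.0006  0.0028 -0.    ] units [-0.011  0.056 -0.   ]
```

View pics/c6.png

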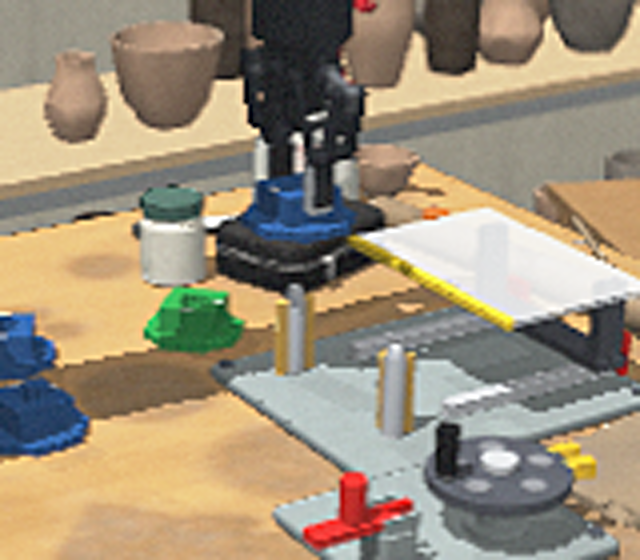

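>>> play_rows(series=[[0, [-0.01, 0.056, 0.4], [0, 0, 0]], [0, [0, 0, 0.4], [0, 0, 0]], [0, [0, 0, 0], [0, 0, 0]], [0, [0, 0, 0.15], [0, 0, 0]], [0, [0, 0, 0.15], [0, 0, 0]], [0, [0, 0, 0.1], [0, 0, 0]], [0, [0, 0, 0.1], [0, 0, 0]], [0, [0, 0, 0], [0, 0, 0]]])

```text
t: 16.98
tool_pos: [0.6495, 0.0756, 0.0817]
tool_rot: [-0.017, -3.141, 0.0]
contact_force: [-0.3, 0.7, -1.4]
opening: 0.0445
grip_force: 63.1
```

>>> play_rows(series=[[0, [0, 0, 0.2], [0, 0, 0]], [0, [0, 0, 0.2], [0, 0, 0]], [0, [0, 0, 0.2], [0, 0, 0]], [0, [0, 0, 0.2], [0, 0, 0]], [0, [0, 0, 0.2], [0, 0, 0]], [0, [0, 0, 0.08], [0, 0, 0]], [0, [0, 0, 0], [0, 0, 0]]])

```text
t: 17.85
tool_pos: [0.6496, 0.0756, 0.0278]
tool_rot: [-0.017, -3.141, 0.0]
contact_force: [-0.2, -0.0, -1.5]
opening: 0.0447
grip_force: 63.1
```

>>> play_rows(series=[[0, [0, 0, 0.02], [0, 0, 0]], [0.8, [0, 0, 0], [0, 0, 0]], [0.8, [0, 0, 0], [0, 0, 0]], [0.8, [0, 0, 0], [0, 0, 0]], [0.8, [0, 0, -0.5], [0, 0, 0]], [0.8, [0, 0, -0.9], [0, 0, 0]], [0.8, [0, 0, -0.9], [0, 0, 0]], [0.8, [0, 0, -0.7], [0, 0, 0]]])

```text
t: 18.85
tool_pos: [0.6504, 0.0756, 0.18]
tool_rot: [0.017, 3.139, -0.0]
contact_force: [-0.4, -0.2, -0.1]
opening: 0.068
grip_force: 0.0
```

>>> play_rows(series=[[0.8, [0.4, -0.9, 0], [0, 0, 0]], [0.8, [0.4, -0.9, 0], [0, 0, 0]], [0.8, [0.4, -0.9, 0], [0, 0, 0]], [0.8, [0.4, -0.9, 0], [0, 0, 0]], [0.8, [0, 0, 0], [0, 0, 0]]])

```text
t: 19.48
tool_pos: [0.567, -0.106, 0.1776]
tool_rot: [0.024, 3.141, -0.001]
contact_force: [0.1, -0.9, -0.3]
opening: 0.0685
grip_force: 0.0
```

Run:
```python
from h import *
st();d=get('top','top7.png');wheels(d)
b=get('side','side7.png')
cv2.imwrite('pics/c7.png',np.hstack([cv2.resize(d['color'][150:290,200:360],(400,350),interpolation=cv2.INTER_CUBIC),cv2.resize(b['color'][200:290,240:380],(400,350),interpolation=cv2.INTER_CUBIC)]))
```

```text
t 19.48 pos [ 0.567  -0.106   0.1776] rot [ 2.400e-02  3.141e+00 -1.000e-03] F [ 0.1 -0.9 -0.3] open 0.0685 gf 0.0
wheel px [269.1 275. ] axes [28.5 29.4] xy [0.4403 0.1089]
wheel px [222.7 259.5] axes [28.9 29.3] xy [0.4796 0.2326]
   tick [0.4907 0.252 ] r 0.0224 ang 60.2 n 4
   tick [0.4709 0.2149] r 0.0197 ang -116.1 n 5
   mid [0.4808 0.2334] dir 61.9 sep 0.042
wheel px [284.9 196.5] axes [26.1 30.3] xy [0.652  0.0729]
   tick [0.662  0.0803] r 0.0124 ang 36.9 n 4
   tick [0.6317 0.0773] r 0.0208 ang 167.8 n 6
   mid [0.6468 0.0788] dir 5.7 sep 0.0304
```

View pics/c7.png

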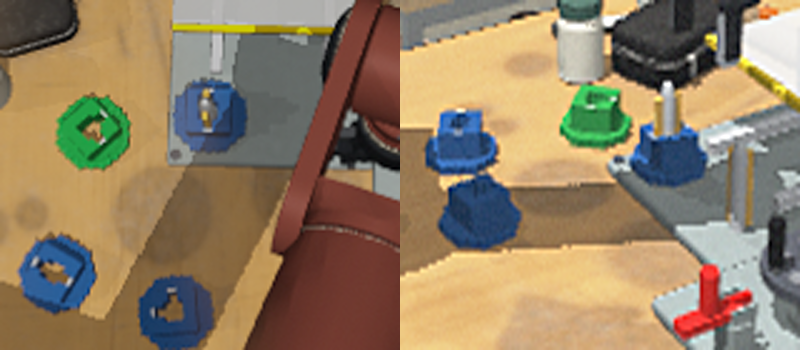

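>>> play_rows(series=[[0.8, [0.52, 0.85, 0], [0, 0, 0]], [0.8, [0.52, 0.85, 0], [0, 0, 0]], [0.8, [0.52, 0.85, 0], [0, 0, 0]], [0.8, [0.52, 0.85, 0], [0, 0, 0]], [0.8, [0.52, 0.85, 0], [0, 0, 0]], [0.8, [0, 0, 0], [0, 0, -0.61]], [0.8, [0, 0, 0.8], [0, 0, 0]], [0.8, [0, 0, 0], [0, 0, 0]]])

```text
t: 20.58
tool_pos: [0.4377, 0.1114, 0.1344]
tool_rot: [0.12, -3.133, 0.0]
contact_force: [-0.0, 0.4, -0.3]
opening: 0.0682
grip_force: 0.0
```

```bash
python3 rel.py 0.4404 0.1087
```

```text
t 20.57 pos [0.4377 0.1114 0.1344] rot [ 0.12  -3.133  0.   ] F [-0.   0.4 -0.3] open 0.0682 gf 0.0
yaw y 94.39 tilt 0.0066 0.0002
shift m [-0.0025 -0.0029 -0.    ] units [-0.05  -0.058 -0.   ]
```

>>> play_rows(series=[[0.8, [-0.05, -0.06, 0.8], [0, 0, 0]], [0.8, [0, 0, 0.9], [0, 0, 0]], [0.8, [0, 0, 0.72], [0, 0, 0]], [0.8, [0, 0, 0], [0, 0, 0]], [0.8, [0, 0, 0], [0, 0, 0]], [0, [0, 0, 0], [0, 0, 0]], [0, [0, 0, 0], [0, 0, 0]], [0, [0, 0, 0], [0, 0, 0]]])

```text
t: 21.58
tool_pos: [0.4453, 0.1078, 0.0191]
tool_rot: [-0.117, 3.134, 0.0]
contact_force: [-0.2, 0.8, 6.5]
opening: 0.0445
grip_force: 61.8
```

```bash
python3 rel.py 0.4404 0.1087
```

```text
t 21.57 pos [0.4453 0.1078 0.0191] rot [-0.117  3.134  0.   ] F [-0.2  0.8  6.5] open 0.0445 gf 61.8
yaw y 94.28 tilt -0.005 0.0001
shift m [ 0.0048  0.0013 -0.    ] units [ 0.096  0.025 -0.   ]
```

>>> play_rows(series=[[0.8, [0, 0, 0], [0, 0, 0]], [0.8, [0, 0, 0], [0, 0, 0]], [0.8, [0, 0, 0], [0, 0, 0]], [0.8, [0.09, 0, 0.1], [0, 0, 0]], [0.8, [0, 0, 0], [0, 0, 0]], [0, [0, 0, 0], [0, 0, 0]], [0, [0, 0, 0], [0, 0, 0]], [0, [0, 0, 0], [0, 0, 0]]])

```text
t: 22.58
tool_pos: [0.4389, 0.1072, 0.0117]
tool_rot: [-0.117, 3.139, -0.0]
contact_force: [0.7, 0.2, 2.0]
opening: 0.0447
grip_force: 62.5
```

```bash
python3 rel.py 0.4404 0.1087
```

```text
t 22.57 pos [0.4389 0.1072 0.0117] rot [-0.117  3.139 -0.   ] F [0.7 0.2 2. ] open 0.0447 gf 62.5
yaw y 94.27 tilt -0.0009 -0.0
shift m [-0.0016  0.0014  0.    ] units [-0.033  0.027  0.   ]
```

>>> play_rows(series=[[0, [0, 0, -0.9], [0, 0, 0]], [0, [0, 0, -0.9], [0, 0, 0]], [0, [0, 0, -0.9], [0, 0, 0.61]], [0, [-0.84, -0.64, 0], [0, 0, 0]], [0, [-0.84, -0.64, 0], [0, 0, 0]], [0, [-0.84, -0.64, 0], [0, 0, 0]], [0, [-0.84, -0.64, 0], [0, 0, 0]], [0, [-0.84, -0.64, 0], [0, 0, 0]]])

```text
t: 23.58
tool_pos: [0.6475, -0.0561, 0.1453]
tool_rot: [-0.017, -3.14, -0.001]
contact_force: [0.8, -0.4, -1.1]
opening: 0.0446
grip_force: 62.2
```

>>> play_rows(series=[[0, [0, 0, 0], [0, 0, 0]], [0, [0, 0, 0], [0, 0, 0]], [0, [0, 0, 0], [0, 0, 0]]])

```text
t: 23.95
tool_pos: [0.6457, -0.0541, 0.1461]
tool_rot: [-0.015, -3.141, -0.0]
contact_force: [0.4, 0.5, -1.1]
opening: 0.0443
grip_force: 62.2
```

```bash
python3 rel.py 0.6465 -0.0545
```

```text
t 23.95 pos [ 0.6457 -0.0541  0.1461] rot [-0.015 -3.141 -0.   ] F [ 0.4  0.5 -1.1] open 0.0443 gf 62.2
yaw y 89.44 tilt 0.0008 0.0003
shift m [-0.0008 -0.0004 -0.    ] units [-0.015 -0.008 -0.   ]
```

>>> play_rows(series=[[0, [-0.015, 0, 0.4], [0, 0, 0]], [0, [0, 0, 0.4], [0, 0, 0]], [0, [0, 0, 0], [0, 0, 0]], [0, [0, 0, 0.15], [0, 0, 0]], [0, [0, 0, 0.15], [0, 0, 0]], [0, [0, 0, 0.12], [0, 0, 0]], [0, [0, 0, 0.12], [0, 0, 0]], [0, [0, 0, 0], [0, 0, 0]]])

```text
t: 24.95
tool_pos: [0.646, -0.0551, 0.0783]
tool_rot: [-0.017, -3.138, 0.0]
contact_force: [-3.9, -1.4, -1.5]
opening: 0.0449
grip_force: 62.4
```

>>> play_rows(series=[[0, [0.025, 0, 0.1], [0, 0, 0]], [0, [0, 0, 0.2], [0, 0, 0]], [0, [0, 0, 0.2], [0, 0, 0]], [0, [0, 0, 0.2], [0, 0, 0]], [0, [0, 0, 0.2], [0, 0, 0]], [0, [0, 0, 0.15], [0, 0, 0]], [0, [0, 0, 0], [0, 0, 0]]])

```text
t: 25.82
tool_pos: [0.6457, -0.0549, 0.0255]
tool_rot: [-0.017, -3.14, -0.001]
contact_force: [-2.6, 0.4, -2.8]
opening: 0.0448
grip_force: 62.0
```

>>> play_rows(series=[[0, [0, 0, 0.03], [0, 0, 0]], [0.8, [0, 0, 0], [0, 0, 0]], [0.8, [0, 0, 0], [0, 0, 0]], [0.8, [0, 0, 0], [0, 0, 0]], [0.8, [0, 0, -0.5], [0, 0, 0]], [0.8, [0, 0, -0.9], [0, 0, 0]], [0.8, [0, 0, -0.9], [0, 0, 0]], [0.8, [0, 0, -0.7], [0, 0, 0]]])

```text
t: 26.82
tool_pos: [0.6471, -0.0552, 0.1782]
tool_rot: [0.017, 3.138, -0.001]
contact_force: [0.7, 0.3, -0.5]
opening: 0.0682
grip_force: 0.0
```

>>> play_rows(series=[[0.8, [0.56, 0.955, 0], [0, 0, 0]], [0.8, [0.56, 0.955, 0], [0, 0, 0]], [0.8, [0.56, 0.955, 0], [0, 0, 0]], [0.8, [0.56, 0.955, 0], [0, 0, 0]], [0.8, [0.56, 0.955, 0], [0, 0, 0]], [0.8, [0.56, 0.955, 0], [0, 0, 0]], [0.8, [0, 0, 0], [0, 0, 0]]])

```text
t: 27.7
tool_pos: [0.4799, 0.2359, 0.1757]
tool_rot: [0.009, 3.141, 0.001]
contact_force: [-0.4, 0.9, -0.7]
opening: 0.0684
grip_force: 0.0
```

>>> play_rows(series=[[0.8, [0, 0, 0], [0, 0, -0.974]], [0.8, [0, 0, 0], [0, 0, -0.974]], [0.8, [0, 0, 0], [0, 0, -0.974]], [0.8, [0, 0, 0], [0, 0, -0.974]], [0.8, [0, 0, 0], [0, 0, -0.974]], [0.8, [0, 0, 0], [0, 0, -0.974]], [0.8, [0, 0, 0], [0, 0, -0.974]], [0.8, [0, 0, 0], [0, 0, -0.974]]])

```text
t: 28.7
tool_pos: [0.4823, 0.2322, 0.1756]
tool_rot: [-1.615, 2.693, -0.001]
contact_force: [-0.1, -0.1, 0.1]
opening: 0.0682
grip_force: 0.0
```

```bash
python3 rel.py 0.480 0.233
python3 - <<'E'
from h import *
d=get('top','top8.png');wheels(d)
b=get('side','side8.png')
cv2.imwrite('pics/c8.png',np.hstack([cv2.resize(d['color'][150:290,200:360],(400,350),interpolation=cv2.INTER_CUBIC),cv2.resize(b['color'][200:290,240:380],(400,350),interpolation=cv2.INTER_CUBIC)]))
E
```

```text
t 28.7 pos [0.4823 0.2322 0.1756] rot [-1.615e+00  2.693e+00 -1.000e-03] F [-0.1 -0.1  0.1] open 0.0682 gf 0.0
yaw y 151.91 tilt -0.0005 -0.0011
shift m [ 0.0004  0.0024 -0.    ] units [ 0.008  0.047 -0.   ]
wheel px [224.3 259.3] axes [24.8 30.6] xy [0.4802 0.2283]
wheel px [332.5 197.1] axes [28.7 29.8] xy [ 0.6518 -0.055 ]
   tick [ 0.6604 -0.0557] r 0.0086 ang -4.6 n 7
   tick [ 0.6519 -0.0335] r 0.0215 ang 89.8 n 7
   mid [ 0.6561 -0.0446] dir -69.1 sep 0.0237
wheel px [285.8 195.3] axes [24.3 28.9] xy [0.6554 0.0707]
   tick [0.6611 0.0806] r 0.0114 ang 59.9 n 5
   tick [0.6319 0.0766] r 0.0243 ang 165.9 n 5
   mid [0.6465 0.0786] dir 7.7 sep 0.0295
```

View pics/c8.png

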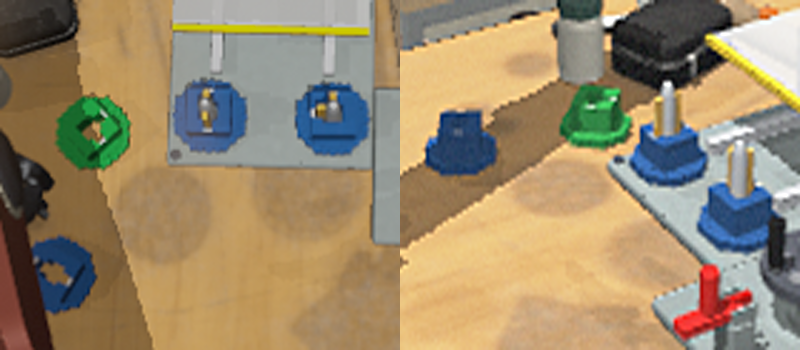

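>>> play_rows(series=[[0.8, [0.01, 0.047, 0.9], [0, 0, 0]], [0.8, [0, 0, 0.9], [0, 0, 0]], [0.8, [0, 0, 0.9], [0, 0, 0]], [0.8, [0, 0, 0.4], [0, 0, 0]], [0.8, [0, 0, 0], [0, 0, 0]], [0.8, [0, 0, 0], [0, 0, 0]]])

```text
t: 29.55
tool_pos: [0.4803, 0.234, 0.0216]
tool_rot: [-1.608, 2.696, -0.001]
contact_force: [0.2, -0.3, 0.4]
opening: 0.0687
grip_force: 0.0
```

```bash
python3 rel.py 0.480 0.233
```

```text
t 29.55 pos [0.4803 0.234  0.0216] rot [-1.608e+00  2.696e+00 -1.000e-03] F [ 0.2 -0.3  0.4] open 0.0687 gf 0.0
yaw y 151.64 tilt -0.0016 -0.0016
shift m [ 0.001  -0.0002 -0.    ] units [ 0.019 -0.004 -0.   ]
```

>>> play_rows(series=[[0.8, [0.02, 0, 0.18], [0, 0, 0]], [0.8, [0, 0, 0], [0, 0, 0]], [0.8, [0, 0, 0], [0, 0, 0]], [0, [0, 0, 0], [0, 0, 0]], [0, [0, 0, 0], [0, 0, 0]], [0, [0, 0, 0], [0, 0, 0]]])

```text
t: 30.3
tool_pos: [0.4791, 0.2333, 0.012]
tool_rot: [-1.611, 2.696, -0.0]
contact_force: [0.5, 0.1, 3.0]
opening: 0.0449
grip_force: 63.9
```

```bash
python3 rel.py 0.480 0.233
```

```text
t 30.3 pos [0.4791 0.2333 0.012 ] rot [-1.611  2.696 -0.   ] F [0.5 0.1 3. ] open 0.0449 gf 63.9
yaw y 151.72 tilt -0.001 -0.0009
shift m [-0.0002 -0.0009  0.    ] units [-0.003 -0.018  0.   ]
```

>>> play_rows(series=[[0, [0, 0, -0.9], [0, 0, 0]], [0, [0, 0, -0.9], [0, 0, 0]], [0, [0, 0, -0.9], [0, 0, 0]], [0, [0, 0, -0.5], [0, 0, 0]], [0, [0, 0, 0], [0, 0, 0.974]], [0, [0, 0, 0], [0, 0, 0.974]], [0, [0, 0, 0], [0, 0, 0.974]], [0, [0, 0, 0], [0, 0, 0.974]]])

```text
t: 31.3
tool_pos: [0.4779, 0.2329, 0.1704]
tool_rot: [0.821, -3.031, 0.0]
contact_force: [-0.3, 0.3, 0.2]
opening: 0.0446
grip_force: 63.5
```

>>> play_rows(series=[[0, [0, 0, 0], [0, 0, 0.974]], [0, [0, 0, 0], [0, 0, 0.974]], [0, [0, 0, 0], [0, 0, 0.974]], [0, [0, 0, 0], [0, 0, 0.974]], [0, [-0.86, -0.78, 0], [0, 0, 0]], [0, [-0.86, -0.78, 0], [0, 0, 0]], [0, [-0.86, -0.78, 0], [0, 0, 0]], [0, [-0.86, -0.78, 0], [0, 0, 0]]])

```text
t: 32.3
tool_pos: [0.6495, 0.0739, 0.1703]
tool_rot: [-0.017, -3.14, -0.0]
contact_force: [-0.2, 0.6, -0.2]
opening: 0.0446
grip_force: 63.6
```

>>> play_rows(series=[[0, [0, 0, 0.5], [0, 0, 0]], [0, [0, 0, 0], [0, 0, 0]], [0, [0, 0, 0], [0, 0, 0]]])

```text
t: 32.67
tool_pos: [0.6483, 0.0757, 0.1462]
tool_rot: [-0.016, -3.141, -0.0]
contact_force: [0.4, -0.6, -0.3]
opening: 0.0447
grip_force: 63.5
```

```bash
python3 rel.py 0.649 0.0755
```

```text
t 32.67 pos [0.6483 0.0757 0.1462] rot [-0.016 -3.141 -0.   ] F [ 0.4 -0.6 -0.3] open 0.0447 gf 63.5
yaw y 89.43 tilt 0.0008 0.0
shift m [-0.0007 -0.0002 -0.    ] units [-0.014 -0.003 -0.   ]
```

>>> play_rows(series=[[0, [-0.01, 0, 0.4], [0, 0, 0]], [0, [0, 0, 0.4], [0, 0, 0]], [0, [0, 0, 0], [0, 0, 0]], [0, [0, 0, 0.15], [0, 0, 0]], [0, [0, 0, 0.15], [0, 0, 0]], [0, [0, 0, 0.12], [0, 0, 0]], [0, [0, 0, 0.12], [0, 0, 0]], [0, [0, 0, 0], [0, 0, 0]]])

```text
t: 33.67
tool_pos: [0.6489, 0.0752, 0.0785]
tool_rot: [-0.017, -3.14, 0.0]
contact_force: [-0.4, 0.0, -1.8]
opening: 0.0446
grip_force: 63.5
```

Run:
```python
from h import *
st()
b=get('side','side9.png')
cv2.imwrite('pics/c9.png',cv2.resize(b['color'][170:270,280:400],(0,0),fx=4,fy=4,interpolation=cv2.INTER_CUBIC))
```

```text
t 33.67 pos [0.6489 0.0752 0.0785] rot [-0.017 -3.14   0.   ] F [-0.4  0.  -1.8] open 0.0446 gf 63.5
```

View pics/c9.png

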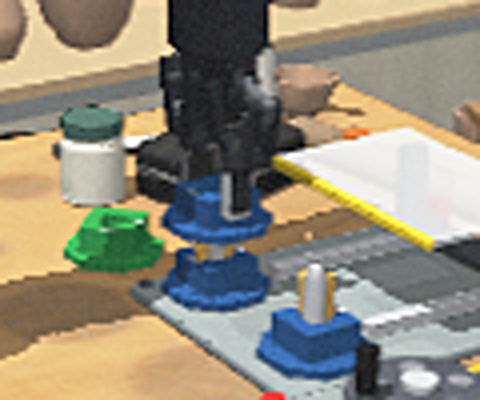

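>>> play_rows(series=[[0, [0, 0, 0.16], [0, 0, 0]], [0, [0, 0, 0.16], [0, 0, 0]], [0, [0, 0, 0.16], [0, 0, 0]], [0, [0, 0, 0], [0, 0, 0]], [0, [0, 0, 0.02], [0, 0, 0]], [0, [0, 0, 0], [0, 0, 0]]])

```text
t: 34.48
tool_pos: [0.6492, 0.0752, 0.0542]
tool_rot: [-0.017, -3.141, -0.0]
contact_force: [-0.1, 0.1, -1.3]
opening: 0.0446
grip_force: 63.6
```

>>> play_rows(series=[[0.8, [0, 0, 0], [0, 0, 0]], [0.8, [0, 0, 0], [0, 0, 0]], [0.8, [0, 0, 0], [0, 0, 0]], [0.8, [0, 0, -0.5], [0, 0, 0]], [0.8, [0, 0, -0.9], [0, 0, 0]], [0.8, [0, 0, -0.7], [0, 0, 0]], [0.5, [0.2, -0.89, 0], [0, 0, 0]], [0.5, [0.2, -0.89, 0], [0, 0, 0]]])

```text
t: 35.48
tool_pos: [0.6286, -0.0142, 0.1605]
tool_rot: [0.014, 3.14, -0.001]
contact_force: [0.5, 0.2, -0.9]
opening: 0.0426
grip_force: 0.0
```

>>> play_rows(series=[[0.5, [0.2, -0.89, 0], [0, 0, 0]], [0.5, [0.2, -0.89, 0], [0, 0, 0]], [0.5, [0.2, -0.89, 0], [0, 0, 0]], [0.5, [0.2, -0.89, 0], [0, 0, 0]], [0.5, [0, 0, 0], [0, 0, 0]], [0.5, [0, 0, 0], [0, 0, 0]]])

```text
t: 36.22
tool_pos: [0.5865, -0.1908, 0.1593]
tool_rot: [0.017, 3.141, 0.001]
contact_force: [0.5, 0.1, 0.3]
opening: 0.0424
grip_force: 0.0
```

```bash
python3 rel.py 0.587 -0.1913
python3 - <<'E'
from h import *
b=get('side','side10.png');d=get('top','top10.png')
cv2.imwrite('pics/c10.png',np.hstack([cv2.resize(b['color'][195:285,320:420],(400,360),interpolation=cv2.INTER_CUBIC),cv2.resize(d['color'][150:240,260:360],(400,360),interpolation=cv2.INTER_CUBIC)]))
E
```

```text
t 36.23 pos [ 0.5865 -0.1908  0.1593] rot [1.700e-02 3.141e+00 1.000e-03] F [0.5 0.1 0.3] open 0.0424 gf 0.0
yaw y 89.37 tilt -0.0001 0.0005
shift m [-0.0005 -0.0005 -0.    ] units [-0.01  -0.009 -0.   ]
```

View pics/c10.png

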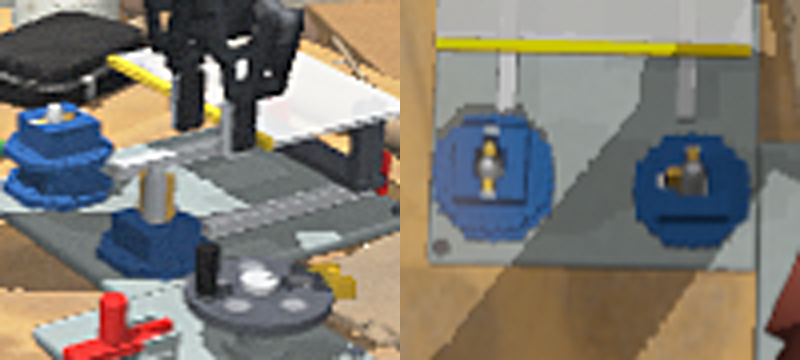

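>>> play_rows(series=[[0.5, [-0.01, -0.01, 0.9], [0, 0, 0]], [0.5, [0, 0, 0.6], [0, 0, 0]], [0.5, [0, 0, 0.34], [0, 0, 0]], [0.5, [0, 0, 0], [0, 0, 0]], [0, [0, 0, 0], [0, 0, 0]], [0, [0, 0, 0], [0, 0, 0]], [0, [0, 0, 0], [0, 0, 0]]], force=30)

```text
t: 37.2
tool_pos: [0.5882, -0.1921, 0.0694]
tool_rot: [0.017, 3.138, -0.002]
contact_force: [-0.4, 1.0, 4.8]
opening: 0.015
grip_force: 29.4
```

>>> play_rows(series=[[0, [0.02, -0.06, 0], [0, 0, 0]], [0, [0, -0.1, 0], [0, 0, 0]], [0, [-0.06, -0.29, 0], [0, 0, 0]], [0, [-0.16, -0.25, 0], [0, 0, 0]], [0, [-0.25, -0.16, 0], [0, 0, 0]], [0, [-0.29, -0.06, 0], [0, 0, 0]], [0, [0, 0, 0], [0, 0, 0]]])

```text
t: 38.08
tool_pos: [0.6256, -0.2371, 0.0693]
tool_rot: [0.017, 3.138, 0.003]
contact_force: [1.2, 4.9, 7.9]
opening: 0.015
grip_force: 30.0
```

>>> play_rows(series=[[0, [-0.26, 0.06, 0], [0, 0, 0]], [0, [-0.25, 0.16, 0], [0, 0, 0]], [0, [-0.16, 0.25, 0], [0, 0, 0]], [0, [-0.06, 0.29, 0], [0, 0, 0]], [0, [0, 0, 0], [0, 0, 0]]])

```text
t: 38.7
tool_pos: [0.6634, -0.1997, 0.0694]
tool_rot: [0.015, 3.134, -0.001]
contact_force: [6.8, 0.3, 3.3]
opening: 0.0148
grip_force: 29.8
```

>>> play_rows(series=[[0, [0.06, 0.29, 0], [0, 0, 0]], [0, [0.16, 0.25, 0], [0, 0, 0]], [0, [0.25, 0.16, 0], [0, 0, 0]], [0, [0.29, 0.06, 0], [0, 0, 0]], [0, [0, 0, 0], [0, 0, 0]]])

```text
t: 39.33
tool_pos: [0.6231, -0.1611, 0.0693]
tool_rot: [0.016, 3.14, 0.001]
contact_force: [-1.4, 2.4, 10.5]
opening: 0.0152
grip_force: 30.4
```

>>> play_rows(series=[[0, [0.29, -0.06, 0], [0, 0, 0]], [0, [0.25, -0.16, 0], [0, 0, 0]], [0, [0.16, -0.25, 0], [0, 0, 0]], [0, [0.06, -0.29, 0], [0, 0, 0]], [0, [0, 0, 0], [0, 0, 0]]])

```text
t: 39.95
tool_pos: [0.5874, -0.2009, 0.0694]
tool_rot: [0.019, 3.133, -0.003]
contact_force: [7.8, 0.5, 3.5]
opening: 0.015
grip_force: 29.9
```

>>> play_rows(series=[[0, [-0.06, -0.29, 0], [0, 0, 0]], [0, [-0.16, -0.25, 0], [0, 0, 0]], [0, [-0.25, -0.16, 0], [0, 0, 0]], [0, [-0.29, -0.06, 0], [0, 0, 0]], [0, [0, 0, 0], [0, 0, 0]]])

```text
t: 40.58
tool_pos: [0.624, -0.237, 0.0692]
tool_rot: [0.016, 3.138, 0.003]
contact_force: [0.4, 3.3, 9.4]
opening: 0.0147
grip_force: 30.5
```

>>> play_rows(series=[[0, [-0.29, 0.06, 0], [0, 0, 0]], [0, [-0.25, 0.16, 0], [0, 0, 0]], [0, [-0.16, 0.25, 0], [0, 0, 0]], [0, [-0.06, 0.29, 0], [0, 0, 0]], [0, [0, 0.06, 0], [0, 0, 0]], [0, [0, 0.06, 0], [0, 0, 0]], [0, [0, 0, 0], [0, 0, 0]]])

```text
t: 41.45
tool_pos: [0.6633, -0.1985, 0.0695]
tool_rot: [0.017, 3.133, -0.013]
contact_force: [7.5, -11.1, 0.9]
opening: 0.0146
grip_force: 30.0
```

>>> play_rows(series=[[0.45, [0, 0, 0], [0, 0, 0]], [0.45, [0, 0, 0], [0, 0, 0]], [0.45, [0, 0, -0.7], [0, 0, 0]], [0.45, [0, 0, -0.7], [0, 0, 0]], [0.45, [1, 0, 0], [0, 0, 0]], [0.45, [1, 0, 0], [0, 0, 0]], [0.45, [1, 0, 0], [0, 0, 0]], [0.45, [0, 0, 0], [0, 0, 0]]])

```text
t: 42.45
tool_pos: [0.5063, -0.1912, 0.1347]
tool_rot: [-0.018, -3.137, -0.004]
contact_force: [-0.7, 0.5, 0.7]
opening: 0.0384
grip_force: 0.0
```

```bash
python3 rel.py 0.5135 -0.198
python3 - <<'E'
from h import *
b=get('side','side11.png')
cv2.imwrite('pics/c11.png',cv2.resize(b['color'][180:300,310:430],(480,480),interpolation=cv2.INTER_CUBIC))
E
```

```text
t 42.45 pos [ 0.5063 -0.1912  0.1347] rot [-0.018 -3.137 -0.004] F [-0.7  0.5  0.7] open 0.0384 gf 0.0
yaw y 89.33 tilt 0.0048 0.0027
shift m [-0.0073 -0.0067 -0.0001] units [-0.146 -0.135 -0.001]
```

View pics/c11.png

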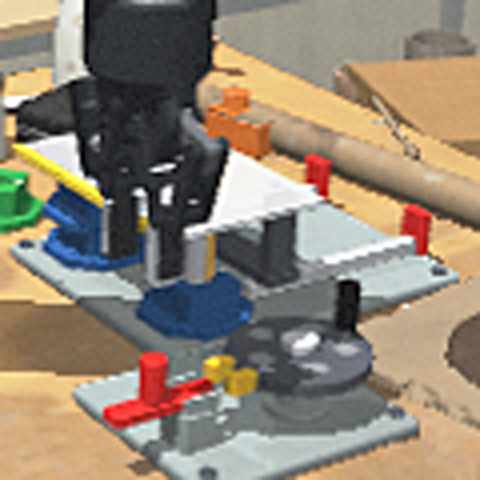

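>>> play_rows(series=[[0.45, [-0.146, -0.135, 0], [0, 0, 0]], [0.45, [0, 0, 0.6], [0, 0, 0]], [0.45, [0, 0, 0.6], [0, 0, 0]], [0.45, [0, 0, 0.41], [0, 0, 0]], [0.45, [0, 0, 0], [0, 0, 0]], [0, [0, 0, 0], [0, 0, 0]], [0, [0, 0, 0], [0, 0, 0]], [0, [0, 0, 0], [0, 0, 0]]])

```text
t: 43.5
tool_pos: [0.5191, -0.198, 0.058]
tool_rot: [0.017, 3.139, 0.006]
contact_force: [1.4, 6.9, 0.7]
opening: 0.0165
grip_force: 29.5
```

>>> play_rows(series=[[0, [-0.15, 0, 0], [0, 0, 0]], [0, [-0.15, 0, 0], [0, 0, 0]], [0, [-0.15, 0, 0], [0, 0, 0]], [0, [-0.1, 0, 0], [0, 0, 0]], [0, [0, 0, 0], [0, 0, 0]], [0, [0, 0, 0], [0, 0, 0]]])

```text
t: 44.25
tool_pos: [0.5438, -0.1982, 0.0579]
tool_rot: [-0.016, -3.136, -0.006]
contact_force: [-9.5, 6.3, 6.8]
opening: 0.0166
grip_force: 30.2
```

>>> play_rows(series=[[0, [-0.06, 0, 0], [0, 0, 0]], [0, [0, 0, 0], [0, 0, 0]], [0.5, [0, 0, 0], [0, 0, 0]], [0.5, [0, 0, 0], [0, 0, 0]], [0.5, [0, 0, -0.8], [0, 0, 0]], [0.5, [0, 0, -0.8], [0, 0, 0]], [0.5, [0.8, 0.5, -0.8], [0, 0, 0]], [0.5, [0.8, 0.5, -0.4], [0, 0, 0]]])

```text
t: 45.25
tool_pos: [0.4697, -0.1495, 0.2007]
tool_rot: [0.017, 3.136, -0.004]
contact_force: [0.8, -0.6, 0.7]
opening: 0.0425
grip_force: 0.0
```

>>> play_rows(series=[[0.5, [0.3, 0.6, 0], [0, 0, 0]], [0.5, [0, 0, 0], [0, 0, 0]], [0.5, [0, 0, 0], [0, 0, 0]]])

```text
t: 45.62
tool_pos: [0.4547, -0.1194, 0.1974]
tool_rot: [0.016, 3.14, -0.001]
contact_force: [0.3, -0.1, -0.9]
opening: 0.0429
grip_force: 0.0
```

Run:
```python
from h import *
st();b=get('side','side12.png');d=get('top','top12.png')
hsv=cv2.cvtColor(d['color'],cv2.COLOR_BGR2HSV)
y=cv2.inRange(hsv,(24,180,150),(34,255,255));y[:195]=0;y[225:]=0;y[:,:255]=0;y[:,355:]=0
v,u=np.nonzero(y);print('edge',onz(d,(u.mean(),v.mean()),.094),u.min(),u.max())
r=cv2.inRange(hsv,(0,150,80),(8,255,255))|cv2.inRange(hsv,(172,150,80),(180,255,255));r[:210]=0;r[255:]=0;r[:,:375]=0;r[:,405:]=0
v,u=np.nonzero(r);print('red',u.min(),u.max(),v.min(),v.max()) if len(u) else print('hidden')
cv2.imwrite('pics/c12.png',np.hstack([cv2.resize(b['color'][180:340,290:430],(400,457),interpolation=cv2.INTER_CUBIC),cv2.resize(d['color'][150:310,270:410],(400,457),interpolation=cv2.INTER_CUBIC)]))
```

```text
t 45.62 pos [ 0.4547 -0.1194  0.1974] rot [ 1.60e-02  3.14e+00 -1.00e-03] F [ 0.3 -0.1 -0.9] open 0.0429 gf 0.0
edge [0.60203721 0.0177333  0.094     ] 267 346
red 375 404 219 253
```

View pics/c12.png

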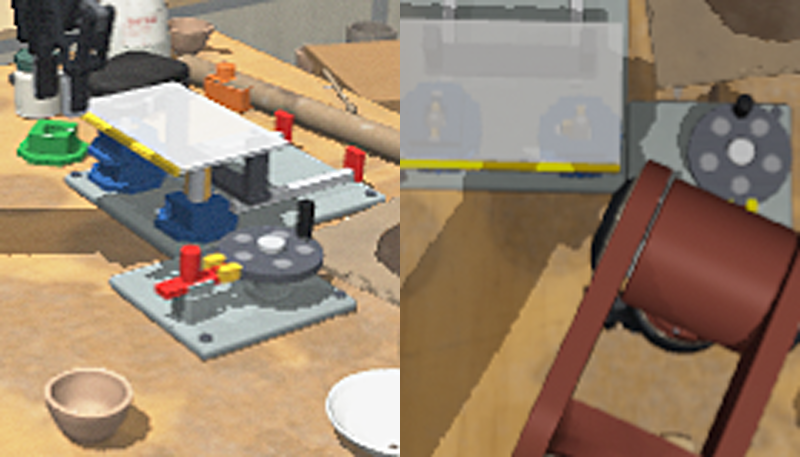

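Run:
```python
import cv2,numpy as np
for f in ('side0','side11','side12'):
    hsv=cv2.cvtColor(cv2.imread(f'pics/{f}.png'),cv2.COLOR_BGR2HSV)[250:300,330:385]
    r=cv2.inRange(hsv,(0,150,80),(8,255,255))|cv2.inRange(hsv,(172,150,80),(180,255,255))
    v,u=np.nonzero(r);print(f,u.min()+330,u.max()+330,v.min()+250,v.max()+250,u.mean().round(2),v.mean().round(2),len(u))
```

```text
side0 344 366 266 284 24.88 25.66 172
side11 336 362 268 286 18.0 28.11 206
side12 345 366 266 284 25.15 25.34 173
```

The red catch is back within about 1 mm of where it started, the guard is forward, and all three wheels are home. I'm handing the job in.

```bash
python3 -c "
from station import ctrl
print(ctrl.finish_job())"
```

```text
the job is handed in; nothing more can be done
None
```

I handed the job in at about 46 s of the 208 s; no verdict came back. By the pictures, the three pattern wheels present are home (two stacked on the opposite-key shaft, one on the corner-key shaft), the guard is fully forward, the catch is in, and I never touched the pot or jar.

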